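# Shut a flashing fixture with its guide pin and hold it pressed

### The arm

A 7-joint arm with a two-finger parallel gripper is mounted at the origin on a cart in front of the work surface, level with it; the furniture and walls round the work are solid. World frame = base frame: x ahead of the robot, y to its left, z up, the work surface at z = 0. Lengths are in m, angles in degrees, forces in N, time in s.
With the tool pointing down it reaches from about 0.425 to 0.825 m from the base axis. Payload 3.6 kg.
Tool frame: the origin (TCP) lies between the finger pads; the fingertips stand 11 mm ahead of it and the grasp point (between the pads) lies 8 mm behind it (ctrl.finger_overhang is the distance from the TCP to the fingertips, in m); z points along the fingers, x is the direction in which the jaws open and shut, and the axes are right-handed (so a half turn about z gives the same grasp; the last joint's range is limited). The gripper opens to 85 mm and grips with 20 to 120 N. Pads are 22 mm wide; open, the fingers measure 114 mm over their backs; the gripper's body (76 mm by 85 mm) begins 54 mm behind the grasp point. The pads swing forward as they close: fully open they stand 13 mm farther back than shut.
Start: joints at [67.408, 35.231, -0.722, 81.555, 0.464, 63.22, -2.315], TCP at [0.234, -0.606, 0.242] pointing down, gripper open.
Joint ranges: [-178.69, 178.69], [-17.37, 117.87], [-77.05, 75.6], [15.02, 138.74], [-78.02, 258.01], [0.78, 113.62], [-162.83, 162.83]. Speed limits (degrees/s): [159.86, 159.86, 180, 180, 180, 180, 180].

### API

Orientations are given as [roll, pitch, yaw] about the fixed x, y, z axes, in that order (R = Rz(yaw) Ry(pitch) Rx(roll)).
In Python, from rig import ctrl, vision gives the robot as it stands. The module is installed in compiled form; this text tells all that it offers. Calls block until the motion is done:
- ctrl.goto(position, orientation): joint-space move of the TCP to a pose.
- ctrl.servo_line(position, feed=0.15, ori=None, max_force=None): straight line of the TCP; ori=None keeps the orientation; feed is the mean speed in m/s. With max_force (N) it stops when the force on the tool has changed by that much, and returns True; else False.
- ctrl.goto_joints(angles): joint-space move.
- ctrl.move_gripper(opening, squeeze=None): opening from 0.0 (shut) to 1.0 (fully open); squeeze is the grip in N (None keeps the last); returns when the fingers have stopped.
- ctrl.wait(seconds).
- ctrl.ik(position, orientation): joint angles nearest the present ones, or None.
- ctrl.get_obs(): the state.
- vision.read_camera(name): name is "side" or "top" or "wrist"; returns the picture (384x512x3 uint8, blue, green, red); there is no depth.
- vision.calibration(name): a dict with "mtx" (3x3 intrinsics, pixels), "pose" (4x4, takes a point from camera to world coordinates). Camera axes: x right, y down, z forward; pixel columns grow to the right and rows downward; lengths in m; the calibration is good to about 2 mm. A picture is of the moment at which its call begins: read the wrist's pose just before it. calibration takes no time and is no camera call; for the wrist camera it gives the pose at the moment of the call.
A pose or a line that the arm cannot do raises ctrl.Unreachable and nothing moves.
- ctrl.job_done(): hands the job in, once; it reports no verdict.
The state is a dict: "time_s": time; "joint_positions": joint angles; "qvel": joint speeds; "joint_efforts": joint torques, N m; "ee_pos": TCP position; "eef_rot": TCP orientation; "wrist_force": force on the tool from outside, world axes, zero at the start; "torque": the same for the moment, N m; "finger_gap": opening from 0.0 (shut) to 1.0 (fully open).
Only numpy, scipy, OpenCV 4.12 (cv2) and the standard library are available. Lean on these libraries where they do the work, as an engineer would, in place of code of your own. Each camera call takes 0.05 s, during which the arm holds its last target.

### The job

Swing the lid of the hinged flashing fixture down over the circuit board lying in it, take from the stand the guide pin that matches the fixture's hole (of the other two, one is too thin and one too thick) and push it down through the lid into the base until its collar sits on the lid. Two spring plungers hold the lid up, so press on until it is fully shut and keep it so: the program finishes while the gripper still holds or presses the pin or lid, with the fixture shut and the pin in. Leave the other two pins in their places in the stand and the tools lying around undisturbed.

Things in the scene. Friction and masses are not known exactly. Their poses are not given: they have to be found in the camera images.
- jig: the fixture: a fixed grey tub, 286 mm wide (y), 44 mm high, with the board in it and the lid hinged at its rear; it reaches from 3 to 187 mm in front of the hinge axis. Origin at the bench, 85 mm in front of the hinge; -x points to its front (towards the robot within about 0.2 rad), y along the hinge, z up.
- hinge (a point): middle of the hinge axis at the rear of the fixture, 46 mm above the bench, with the base's axes. The lid is a 12 mm thick aluminium frame with a clear window, 282 mm wide, 193 mm from the hinge axis to its front edge; its underside lies in the plane of the hinge axis, its outer face 12 mm off that plane.
- lid (a joint): angle of the lid in rad: 0 = fully shut, 1.57 = upright; it opens by raising its front edge. Stiff hinge: it stays where it is left (a few newtons at its front edge move it). From about 0.085 down to 0 the lid bears on two spring plungers at the front corners; pressing it fully shut takes about 12 N at the guide hole; let go, it springs back to about 0.05.
- base_hole (a point): centre of the mouth of the guide hole in the top of the base's front rim, in the middle of its width, 44 mm above the bench, 163 mm in front of the hinge; the hole is vertical, 13 mm in diameter, 32 mm deep, with a steel ring round it.
- lid_hole (a point): centre, on the lid's outer face, of the guide hole in the lid's front bar: 14.5 mm in diameter, through the 12 mm thick bar, 163 mm from the hinge axis; with the lid shut it lies 14 mm above the base hole. z points out of the outer face.
- stand: pin stand, aluminium, fixed: a plate 52 mm (x) by 200 mm (y), 5 mm thick, its top 62 mm above the bench, on two end legs; origin at the bench under its centre. Three equal 19 mm holes in a row along y, 62 mm apart, each with one pin hanging in it by its collar, grip up, shank showing below. Which pin is in which hole varies.
- pin_8_grip (a point): middle of the round black grip of the 8 mm pin (grip: 20 mm diameter, 28 mm tall, z along the pin). The pin stands upright: below the grip is a steel collar 26 mm across and 4 mm thick (its underside 18 mm below this point), below that a steel shank 8 mm in diameter and 40 mm long with a tapered nose (its end 58 mm below this point).
- pin_12_grip (a point): middle of the round black grip of the 12 mm pin (grip: 24 mm diameter, 28 mm tall, z along the pin). The pin stands upright: below the grip is a steel collar 30 mm across and 4 mm thick (its underside 18 mm below this point), below that a steel shank 12 mm in diameter and 40 mm long with a tapered nose (its end 58 mm below this point). It matches the fixture's hole.
- pin_16_grip (a point): middle of the round black grip of the 16 mm pin (grip: 28 mm diameter, 28 mm tall, z along the pin). The pin stands upright: below the grip is a steel collar 34 mm across and 4 mm thick (its underside 18 mm below this point), below that a steel shank 16 mm in diameter and 40 mm long with a tapered nose (its end 58 mm below this point).
- pin_12_tip (a point): end of the nose of the 12 mm pin, on its axis
- pin_12_collar (a point): underside of the collar of the 12 mm pin, on its axis; it bears on the lid's outer face when the pin is home
- pin_12: the 12 mm pin; origin at the end of its nose, z up along it
- pen_red: red pen, 142 mm, lying left of the board holder, bystander
- marker: black and red pen, 136 mm, lying behind and left of the fixture, bystander

How it is judged (in metres and radians):
On the way, in this order (a step that is already met when the one before it is completed fails the run):
1. the lid has been swung down over the board (value of joint lid below 0.3 rad), for 0.2 s.
2. the 12 mm pin has gone through the lid into the base hole (horizontal distance between pin_12_tip and base_hole below 0.004 m and z of pin_12_tip in the frame of base_hole below -0.008 m), for 0.1 s.
At the end, for the whole second after the job is handed in: Lid shut within 0.018 rad and kept so by the gripper bearing on pin or lid with over 3 N; the 12 mm pin upright (0.1 rad) through both holes, at least 18 mm into the base, within 4 mm of its axis, collar within 5 mm of the lid; the other two pins within 12 mm of where they hung (value of joint lid below 0.018 rad and z of pin_12_tip in the frame of base_hole below -0.018 m and horizontal distance between pin_12_tip and base_hole below 0.004 m and distance between pin_12_collar and lid_hole below 0.005 m and angle between pin_12's own z axis and vertical below 0.1 rad and (contact force between the fingers and pin_12 above 3 N or contact force between the fingers and jig above 3 N) and distance of each of pin_8_grip, pin_16_grip from where it was at the start of the episode below 0.012 m); the arm keeps its last pose, push and grip.
It fails at once if a tool lying around is shoved more than 4 cm (distance of any of pen_red, marker from where it was at the start of the episode above 0.04 m).
It also fails if it takes over 64 s, if anything falls off the work surface, if the arm or the gripper's body presses on something with over 40 N, if the wrist force passes 120 N, or if a joint passes its speed limit or range.

## Working session

There is one attempt and no reset: what is moved stays moved. The work goes in short steps, each a Python script; the robot and the scene stay as the last script left them, time stands still between calls to the robot, and variables do not carry over. Pictures are saved under pics/ and viewed, and the job is handed in when it is done.

```bash
mkdir -p pics; ls; python3 - <<'E'
from rig import ctrl, vision
import cv2, numpy as np
for n in ("side","top","wrist"):
    cv2.imwrite(f"pics/a_{n}.png", vision.read_camera(n))
    c=vision.calibration(n); print(n, np.round(c["mtx"],1).tolist(), np.round(c["pose"],3).tolist())
o=ctrl.get_obs(); print(o, ctrl.finger_overhang)
E
```

```text
pics
side [[411.2, 0.0, 251.2], [0.0, 411.2, 192.7], [0.0, 0.0, 1.0]] [[1.0, -0.017, 0.023, 0.535], [-0.028, -0.516, 0.856, -0.817], [-0.003, -0.856, -0.516, 0.548], [0.0, 0.0, 0.0, 1.0]]
top [[363.6, 0.0, 251.9], [0.0, 363.6, 188.4], [0.0, 0.0, 1.0]] [[-0.083, -0.97, 0.229, 0.387], [-0.997, 0.08, -0.022, -0.003], [0.003, -0.23, -0.973, 0.928], [0.0, 0.0, 0.0, 1.0]]
wrist [[288.3, 0.0, 258.6], [0.0, 288.3, 186.7], [0.0, 0.0, 1.0]] [[0.359, -0.884, -0.299, 0.311], [-0.933, -0.34, -0.114, -0.577], [-0.001, 0.32, -0.948, 0.374], [0.0, 0.0, 0.0, 1.0]]
{'time_s': 0.15, 'joint_positions': array([67.40844085, 35.27879663, -0.72364582, 81.62041464,  0.46423321,
       63.21966156, -2.31335129]), 'qvel': array([-0.00842953, -0.03546758,  0.01658495, -0.27053609,  0.07217265,
        0.01725501,  0.09677071]), 'joint_efforts': array([ 8.11375867e-04, -4.69662559e+01,  2.59786919e-01, -1.71250892e+01,
        1.00276305e-02,  7.19057280e-03, -1.01115617e-05]), 'ee_pos': array([ 0.23353084, -0.60599225,  0.24137738]), 'eef_rot': array([ 1.79999240e+02,  1.16008912e-01, -6.89210171e+01]), 'wrist_force': array([-0.25126045,  0.56189123,  1.49515828]), 'torque': array([ 0.00417477, -0.00376457, -0.01299517]), 'finger_gap': 1.0009131535555387} 0.011
```

View pics/a_side.png

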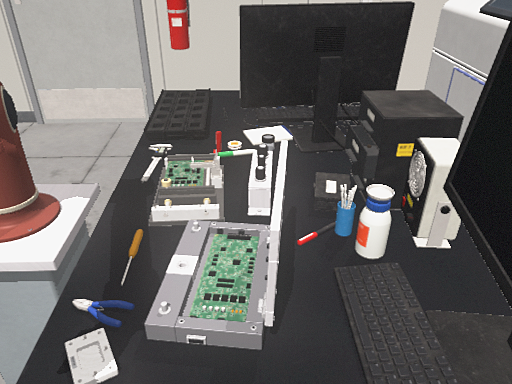

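View pics/a_top.png

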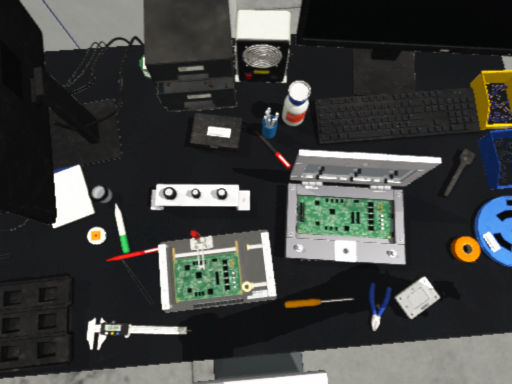

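View pics/a_wrist.png

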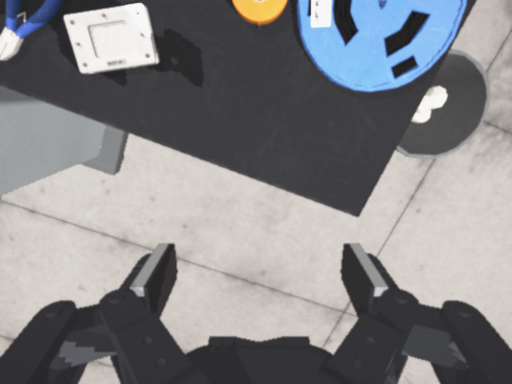

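```bash
python3 - <<'E'
import cv2, numpy as np
t=cv2.imread("pics/a_top.png")
a=cv2.resize(t[140:270,275:445],None,fx=4.5,fy=4.5,interpolation=cv2.INTER_CUBIC)
b=cv2.resize(t[175:220,140:260],None,fx=6,fy=6,interpolation=cv2.INTER_CUBIC)
cv2.imwrite("pics/b1.png",a);cv2.imwrite("pics/b2.png",b)
s=cv2.imread("pics/a_side.png")
cv2.imwrite("pics/b3.png",cv2.resize(s[125:350,135:305],None,fx=2.6,fy=2.6,interpolation=cv2.INTER_CUBIC))
E
```

```text
(no output)
```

View pics/b1.png

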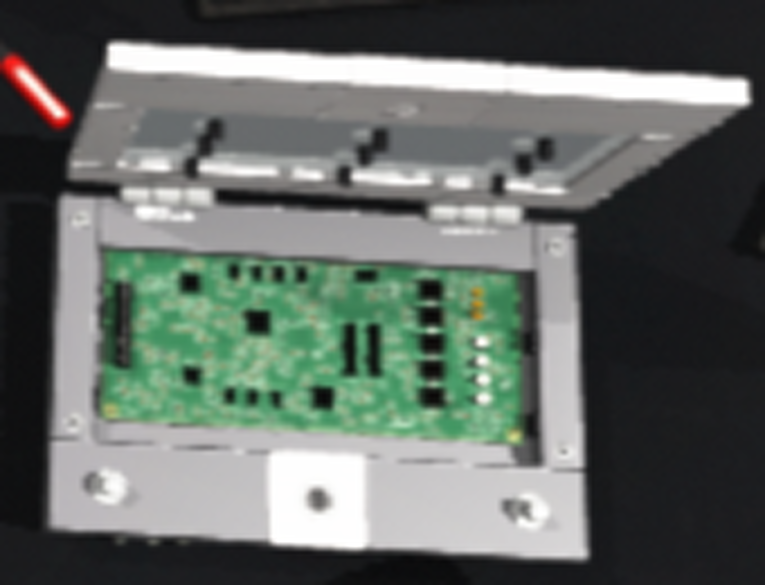

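View pics/b2.png

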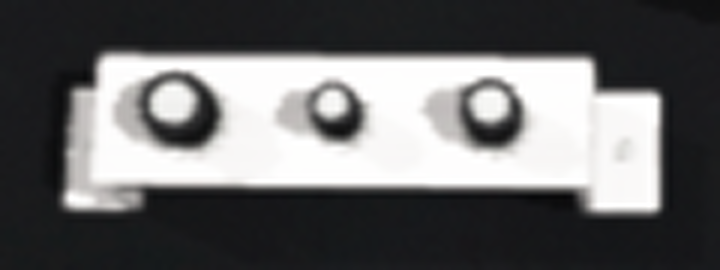

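View pics/b3.png

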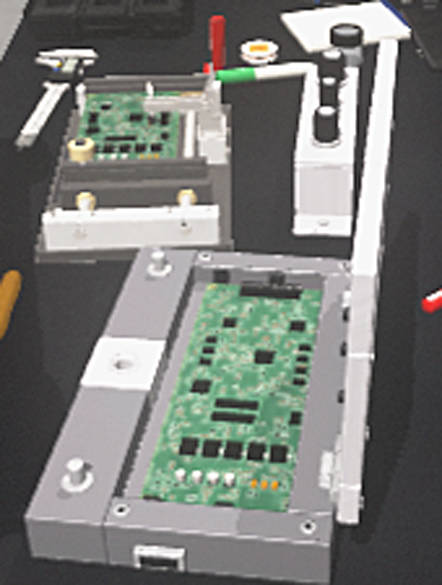

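```bash
cat > h.py <<'E'
import numpy as np, cv2
from rig import ctrl, vision
def ray(cal,px):
    d=np.linalg.inv(cal["mtx"])@np.array([px[0],px[1],1.0]); T=np.array(cal["pose"])
    return T[:3,3], T[:3,:3]@d
def onz(cal,px,z):
    o,d=ray(cal,px); return o+d*(z-o[2])/d[2]
def proj(cal,p):
    T=np.linalg.inv(cal["pose"]); q=T[:3,:3]@np.asarray(p)+T[:3,3]; u=np.array(cal["mtx"])@q; return u[:2]/u[2]
E
python3 - <<'E'
from h import *
np.set_printoptions(precision=4,suppress=True)
c=vision.calibration("top"); s=vision.calibration("side")
f=lambda x,y:(275+(x+.5)/4.5-.5,140+(y+.5)/4.5-.5)
g=lambda x,y:(140+(x+.5)/6-.5,175+(y+.5)/6-.5)
h=lambda x,y:(135+(x+.5)/2.6-.5,125+(y+.5)/2.6-.5)
bh=onz(c,f(318,499),.044); print("hole top",bh, "side", onz(s,h(124,363),.044))
for n,a in dict(FL=(48,527),FR=(588,556),BL=(62,197),BR=(575,225),seamL=(50,440),seamR=(585,468)).items(): print(n,onz(c,f(*a),.044))
for n,a in dict(p16=(175,103),p8=(333,103),p12=(490,100)).items(): print(n,onz(c,g(*a),.094))
for n,a in dict(SL=(98,55),SR=(594,58),SBL=(85,185),SBR=(588,187)).items(): print(n,onz(c,g(*a),.062))
E
```

```text
hole top [ 0.4243 -0.2331  0.044 ] side [ 0.4236 -0.2331  0.044 ]
FL [ 0.4215 -0.088   0.044 ]
FR [ 0.3829 -0.3716  0.044 ]
BL [ 0.6007 -0.1145  0.044 ]
BR [ 0.5615 -0.3967  0.044 ]
seamL [ 0.4672 -0.0938  0.044 ]
seamR [ 0.4287 -0.3783  0.044 ]
p16 [0.5915 0.1742 0.094 ]
p8 [0.5865 0.1125 0.094 ]
p12 [0.5826 0.0512 0.094 ]
SL [0.6221 0.2117 0.062 ]
SR [0.6042 0.0098 0.062 ]
SBL [0.5684 0.2181 0.062 ]
SBR [0.551  0.0162 0.062 ]
```

```bash
cat >> h.py <<'E'
psi=-0.1349
X=np.array([np.cos(psi),np.sin(psi),0]);Y=np.array([-np.sin(psi),np.cos(psi),0]);Z=np.array([0,0,1.])
BH=np.array([0.424,-0.2331,0.044]); H=BH+0.163*X; H[2]=0.046
E
python3 - <<'E'
from h import *
np.set_printoptions(precision=4,suppress=True)
c=vision.calibration("top")
f=lambda x,y:(275+(x+.5)/4.5-.5,140+(y+.5)/4.5-.5)
print(H)
for px,yy in (((748,103),-.141),((107,68),.141),((750,80),-.141),((109,43),.141)):
    o,d=ray(c,f(*px)); t=(yy-(o-H)@Y)/(d@Y); p=o+d*t-H; print(p@X,p@Y,p@Z, np.hypot(p@X,p@Z), "ang",np.arctan2(p[2],-p@X))
E
```

```text
[ 0.5855 -0.255   0.046 ]
0.0047197383287928595 -0.14100000000000001 0.19334930956155078 0.19340690638604577 ang 1.595201902518728
0.0066887375552810045 0.141 0.1911006197615686 0.19121764061754098 ang 1.605783173822318
0.014364720987464188 -0.14100000000000004 0.19635717159544225 0.19688190380532603 ang 1.6438223185724836
0.016562252149390708 0.14100000000000001 0.19628452902403498 0.1969820411368692 ang 1.6549757206464542
```

```bash
cat >> h.py <<'E'
def tcp_for(th,r,y,gap=0):
    C=H+r*(-np.cos(th)*X+np.sin(th)*Z)+(0.012+gap)*(np.sin(th)*X+np.cos(th)*Z)+y*Y
    return C+0.011*X+0.011*Z
YAWJ=np.degrees(psi)+90-180
def st():
    o=ctrl.get_obs(); print("t",round(o["time_s"],2),"p",np.round(o["ee_pos"],4),"rpy",np.round(o["eef_rot"],1),"F",np.round(o["wrist_force"],1),"gap",round(o["finger_gap"],3)); return o
E
python3 - <<'E'
from h import *
ctrl.move_gripper(0.0,40)
p=st()["ee_pos"]
ctrl.servo_line([p[0],p[1],0.38],feed=0.2)
a=tcp_for(1.6,0.16,-0.05,0.035); 
for z in (0.36,a[2]): print(a, ctrl.ik([a[0],a[1],z],[180,0,YAWJ]), ctrl.ik([a[0],a[1],z],[180,0,YAWJ+180]))
for th in (1.2,.8,.4,.1): 
  q=ctrl.ik(tcp_for(th,.16,-.05),[180,0,YAWJ]); print(th,q is not None)
ctrl.goto([a[0],a[1],0.36],[180,0,YAWJ]); st()
for n in ("side","top","wrist"): cv2.imwrite(f"pics/c_{n}.png", vision.read_camera(n))
E
```

```text
t 0.92 p [ 0.2338 -0.6065  0.2423] rpy [-180.     0.   -68.9] F [-1.2  0.4 -1.1] gap -0.001
[ 0.64087723 -0.31299394  0.2155594 ] [ 23.67707789  38.43400333   1.37292563  56.47656935  -0.85651109
  85.0979824  -72.90340068] [ 39.55804312  41.85480269 -37.39272328  55.69239618  23.90789106
  88.96432781  91.71595417]
[ 0.64087723 -0.31299394  0.2155594 ] [ 23.48911647  42.59110145   1.58893209  71.24815464  -1.17542142
  66.17617806 -72.59533289] [ 41.23748517  46.50285231 -36.17140382  70.48333078  26.88634915
  71.21667915  87.52243993]
1.2 True
0.8 True
0.4 True
0.1 True
t 3.58 p [ 0.6399 -0.3149  0.3601] rpy [ 1.80e+02 -1.00e-01 -9.79e+01] F [ 0.5  0.3 -0.6] gap 0.004
```

View pics/c_side.png

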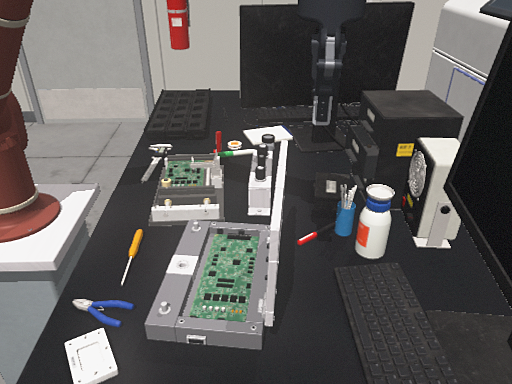

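View pics/c_top.png

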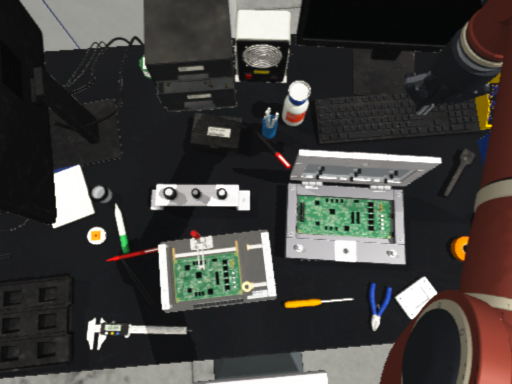

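```bash
python3 - <<'E'
from h import *
ori=[180,0,YAWJ]
a=tcp_for(1.6,0.16,-0.05,0.035)
print(ctrl.servo_line(a,feed=0.15,max_force=15)); st()
for th in (1.5,1.3,1.05,.8):
    r=ctrl.servo_line(tcp_for(th,.16,-.05),feed=0.15,ori=ori,max_force=30); print(th,r); st()
    if r: break
for n in ("side","top"): cv2.imwrite(f"pics/d_{n}.png", vision.read_camera(n))
E
```

```text
False
t 4.85 p [ 0.6415 -0.3134  0.2169] rpy [-179.9   -0.   -97.7] F [0.1 1.1 0.3] gap 0.002
1.5 False
t 5.34 p [ 0.591  -0.3065  0.2187] rpy [-179.9   -0.   -97.7] F [-0.  -0.1  0.6] gap -0.004
1.3 False
t 5.71 p [ 0.5594 -0.3021  0.2145] rpy [-180.    -0.   -97.7] F [-0.2  0.2  0.1] gap -0.002
1.05 False
t 6.12 p [ 0.5221 -0.297   0.2018] rpy [-180.    -0.   -97.7] F [0.8 0.  1. ] gap 0.002
0.8 False
t 6.54 p [ 0.489  -0.2925  0.1804] rpy [-179.9   -0.   -97.7] F [ 0.7  0.4 -0.5] gap -0.002
```

View pics/d_side.png

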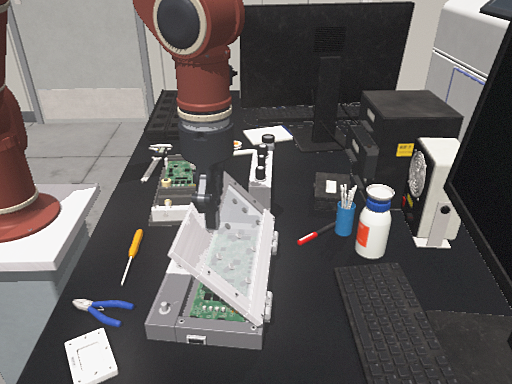

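```bash
python3 - <<'E'
from h import *
ori=[180,0,YAWJ]
for th in (.55,.3,.12,0.02):
    r=ctrl.servo_line(tcp_for(th,.16,-.05),feed=0.12 if th>.2 else .05,ori=ori,max_force=30); print(th,r); st()
    if r: break
p=ctrl.get_obs()["ee_pos"]
ctrl.servo_line([p[0],p[1],0.22],feed=.2); 
for n in ("side","top","wrist"): cv2.imwrite(f"pics/e_{n}.png", vision.read_camera(n))
np.save("e_wrist.npy",vision.calibration("wrist")["pose"]); st()
E
```

```text
0.55 False
t 7.12 p [ 0.4617 -0.2888  0.1512] rpy [-179.9   -0.   -97.7] F [0.6 0.6 0.2] gap -0.002
0.3 False
t 7.61 p [ 0.4428 -0.2863  0.1163] rpy [-179.9   -0.   -97.7] F [ 0.5 -0.6  0.6] gap -0.001
0.12 False
t 8.33 p [ 0.4336 -0.2848  0.0879] rpy [180.    0.  -97.7] F [ 0.1  0.1 -0.8] gap 0.001
0.02 False
t 8.8 p [ 0.4324 -0.285   0.0722] rpy [-179.9   -0.   -97.7] F [ 1.4 -0.2  2.8] gap 0.001
t 9.84 p [ 0.4315 -0.2845  0.2185] rpy [ 1.798e+02  1.000e-01 -9.770e+01] F [ 0.8  0.3 -1. ] gap 0.001
```

View pics/e_side.png

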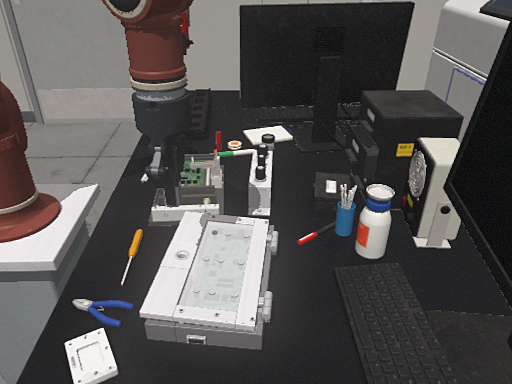

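View pics/e_wrist.png

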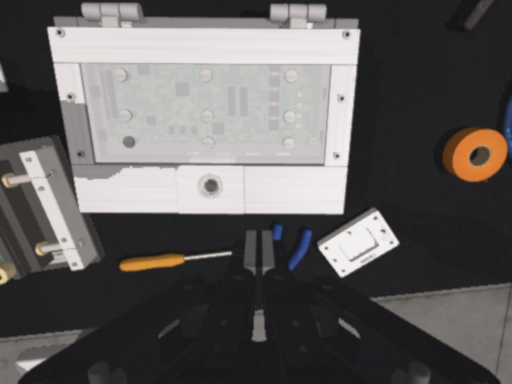

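```bash
python3 - <<'E'
from h import *
ys=np.degrees(-0.0875)
for yw in (ys,ys+180,ys-180): print(yw,ctrl.ik([.582,.052,.24],[180,0,yw]))
p=ctrl.get_obs()["ee_pos"]
ctrl.servo_line([p[0],p[1],0.26],feed=.2)
ctrl.goto([.582,.052,.24],[180,0,ys]); ctrl.move_gripper(1.0); st()
ctrl.wait(.2)
np.save("f_wrist.npy",vision.calibration("wrist")["pose"])
for n in ("wrist","side","top"): cv2.imwrite(f"pics/f_{n}.png", vision.read_camera(n))
E
```

```text
-5.0133807073947025 [  8.84902933  31.34450398 -25.78924261  92.57901546  15.2148246
  59.58043198 -26.42946919]
174.9866192926053 [ -42.22722227   43.21403918   64.98324826   94.21669613  -41.33014847
   69.97908953 -153.11607157]
-185.0133807073947 [ -42.22722227   43.21403918   64.98324826   94.21669613  -41.33014847
   69.97908953 -153.11607157]
t 12.36 p [0.582 0.052 0.24 ] rpy [180.   0.  -5.] F [-0.8  0.6 -0.3] gap 1.0
```

View pics/f_wrist.png

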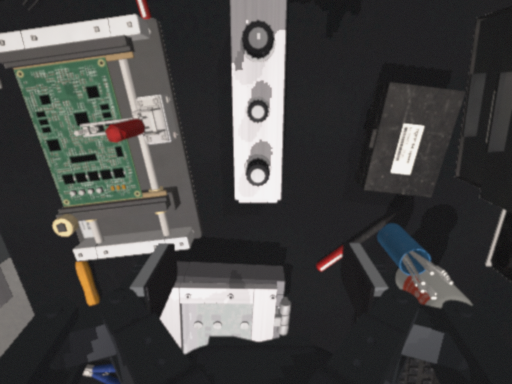

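View pics/f_side.png

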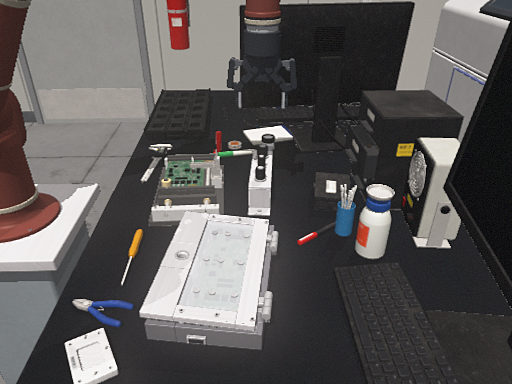

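```bash
python3 - <<'E'
from h import *
np.set_printoptions(precision=4,suppress=True)
im=cv2.imread("pics/f_wrist.png"); c=vision.calibration("wrist"); c["pose"]=np.load("f_wrist.npy")
cv2.imwrite("pics/g1.png",cv2.resize(im[145:205,220:300],None,fx=8,fy=8,interpolation=cv2.INTER_CUBIC))
print(onz(c,(258,174),.094))
E
```

```text
[0.5826 0.0534 0.094 ]
```

View pics/g1.png

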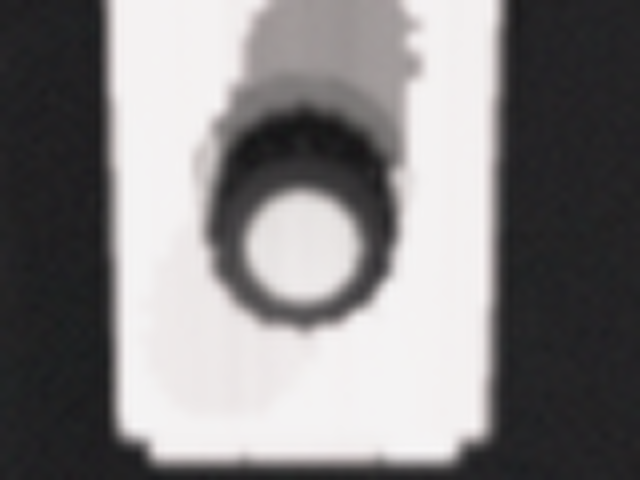

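```bash
python3 - <<'E'
from h import *
print(ctrl.servo_line([.5822,.0527,.081],feed=.12,max_force=15)); st()
ctrl.move_gripper(0.0,80); st()
print(ctrl.servo_line([.5822,.0527,.22],feed=.12)); st()
np.save("h_wrist.npy",vision.calibration("wrist")["pose"])
for n in ("wrist","side","top"): cv2.imwrite(f"pics/h_{n}.png", vision.read_camera(n))
E
```

```text
False
t 14.18 p [0.5827 0.0528 0.0817] rpy [-1.8e+02 -1.0e-01 -5.0e+00] F [-0.4  0.5  0.4] gap 1.0
t 14.79 p [0.5823 0.0528 0.0814] rpy [-180.   -0.   -5.] F [-0.8  0.4  4.9] gap 0.252
False
t 16.1 p [0.5816 0.0525 0.2191] rpy [ 1.8e+02  1.0e-01 -5.0e+00] F [-0.2  0.1 -0.3] gap 0.253
```

View pics/h_wrist.png

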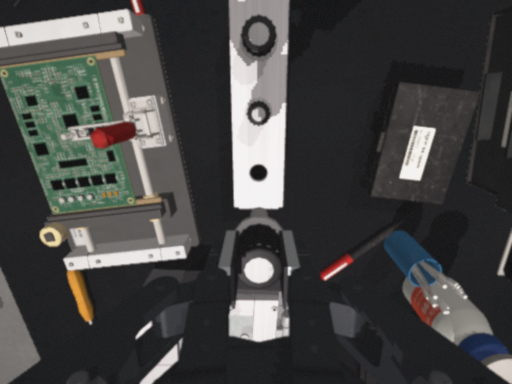

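View pics/h_side.png

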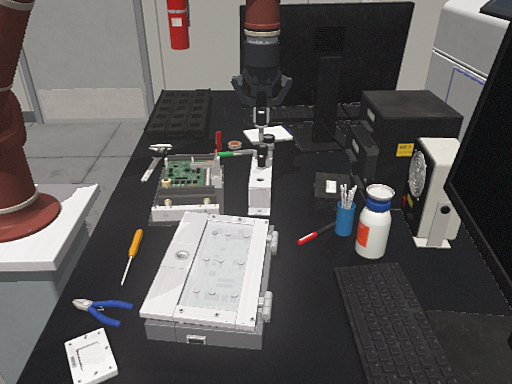

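```bash
python3 - <<'E'
from h import *
im=cv2.imread("pics/h_wrist.png"); c=vision.calibration("wrist"); c["pose"]=np.load("h_wrist.npy")
p=np.array([.5816,.0525,.2191])
print(proj(c,p-[0,0,.0594]),proj(c,p-[0,0,.0194]))
cv2.imwrite("pics/i1.png",cv2.resize(im[195:285,210:310],None,fx=6,fy=6,interpolation=cv2.INTER_CUBIC))
s=cv2.imread("pics/h_side.png");cv2.imwrite("pics/i2.png",cv2.resize(s[80:180,220:310],None,fx=6,fy=6,interpolation=cv2.INTER_CUBIC))
E
```

```text
[257.36704926 209.37601747] [257.0270163  236.23592092]
```

View pics/i1.png

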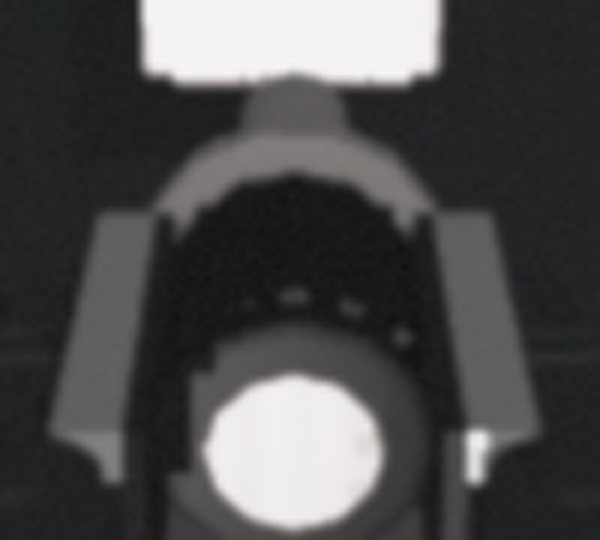

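View pics/i2.png

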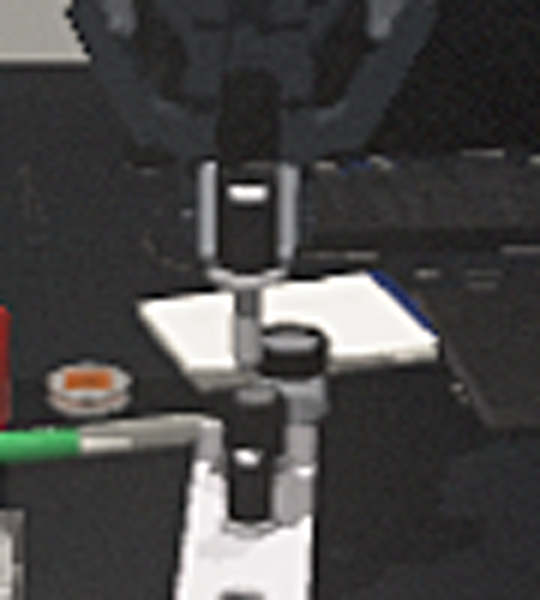

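```bash
python3 - <<'E'
from h import *
ctrl.servo_line([.5822,.0527,.28],feed=.15)
ctrl.goto([BH[0],BH[1],.26],[180,0,YAWJ])
ctrl.servo_line([BH[0],BH[1],.155],feed=.12); ctrl.wait(.3); st()
np.save("j_wrist.npy",vision.calibration("wrist")["pose"])
for n in ("wrist","side","top"): cv2.imwrite(f"pics/j_{n}.png", vision.read_camera(n))
im=cv2.imread("pics/j_wrist.png"); c=vision.calibration("wrist"); c["pose"]=np.load("j_wrist.npy")
p=ctrl.get_obs()["ee_pos"]
for d in (.0194,.0594): print(proj(c,p-[0,0,d]))
print(proj(c,[p[0],p[1],.068]))
cv2.imwrite("pics/j1.png",cv2.resize(im[160:285,190:330],None,fx=5,fy=5,interpolation=cv2.INTER_CUBIC))
im=cv2.imread("pics/j_side.png")
cv2.imwrite("pics/j2.png",cv2.resize(im[130:350,120:320],None,fx=2.7,fy=2.7,interpolation=cv2.INTER_CUBIC))
E
```

```text
t 19.37 p [ 0.4242 -0.2332  0.1554] rpy [-179.9   -0.   -97.7] F [ 0.7  0.5 -0.9] gap 0.251
[258.11655426 238.47380923]
[258.1537743 211.4539029]
[258.17254417 197.82790596]
```

View pics/j1.png

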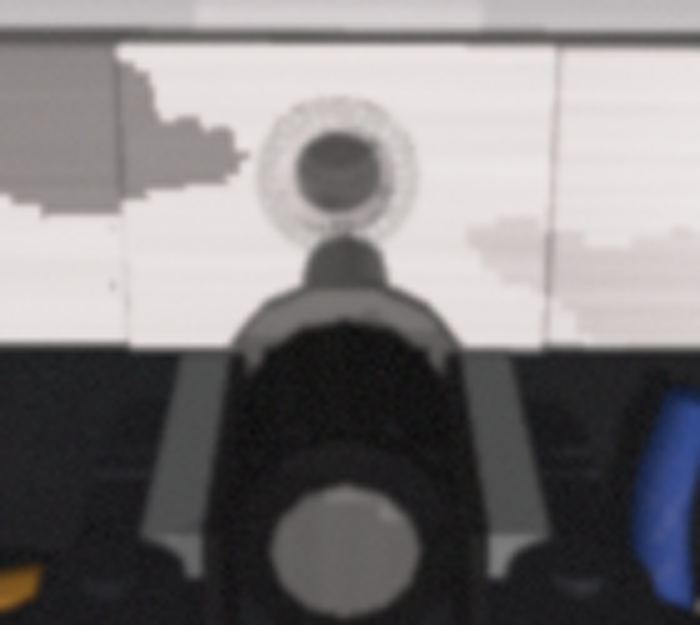

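View pics/j2.png

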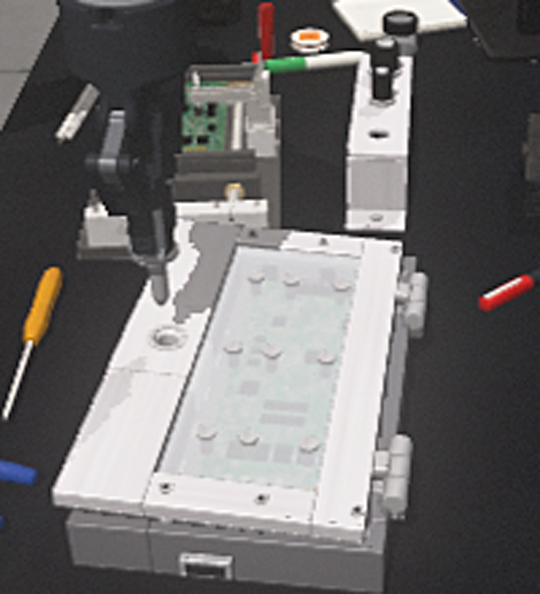

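```bash
python3 - <<'E'
from h import *
t=cv2.imread("pics/f_top.png"); s=cv2.imread("pics/f_side.png")
cv2.imwrite("pics/k1.png",cv2.resize(t[215:275,315:385],None,fx=8,fy=8,interpolation=cv2.INTER_CUBIC))
cv2.imwrite("pics/k2.png",cv2.resize(s[225:285,150:220],None,fx=8,fy=8,interpolation=cv2.INTER_CUBIC))
E
```

```text
(no output)
```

View pics/k1.png

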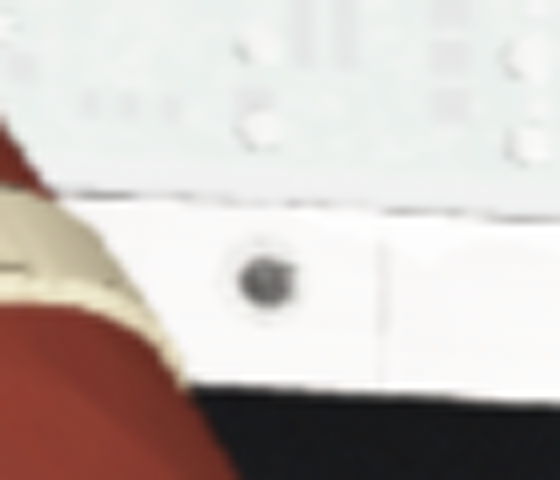

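View pics/k2.png

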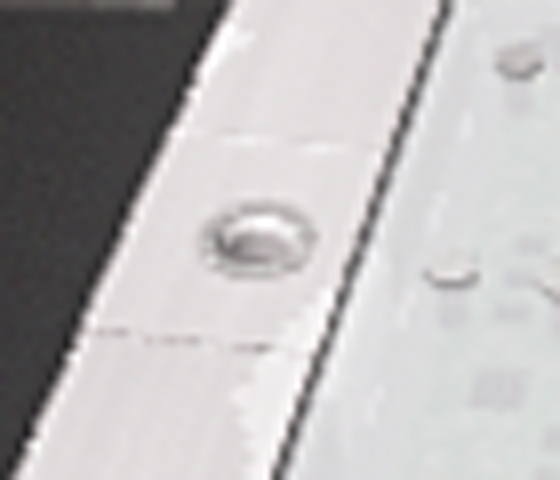

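```bash
python3 - <<'E'
from h import *
np.set_printoptions(precision=4,suppress=True)
T=vision.calibration("top");S=vision.calibration("side");W=vision.calibration("wrist")
W["pose"]=np.load("j_wrist.npy"); E=dict(W); E["pose"]=np.load("e_wrist.npy")
obs=dict(T=(T,(347.9,249.8)),S=(S,(181.8,254.6)),W=(W,(257.2,194.0)),E=(E,(210,187)))
def tri(ks):
    A=np.zeros((3,3));b=np.zeros(3)
    for k in ks:
        o,d=ray(*obs[k]);d=d/np.linalg.norm(d);M=np.eye(3)-np.outer(d,d);A+=M;b+=M@o
    return np.linalg.solve(A,b)
for ks in ("TS","TSW","SW","TW","TE","SE"): print(ks,tri(ks))
for k in obs: print(k,[onz(*obs[k],z) for z in (.06,.066,.072)])
E
```

```text
TS [ 0.4245 -0.2334  0.0672]
TSW [ 0.4252 -0.2331  0.0664]
SW [ 0.4255 -0.2326  0.066 ]
TW [ 0.4252 -0.2334  0.0639]
TE [ 0.4249 -0.2331  0.0671]
SE [ 0.4248 -0.2326  0.0664]
T [array([ 0.4247, -0.2354,  0.06  ]), array([ 0.4244, -0.2338,  0.066 ]), array([ 0.4242, -0.2322,  0.072 ])]
S [array([ 0.423 , -0.2247,  0.06  ]), array([ 0.4244, -0.232 ,  0.066 ]), array([ 0.4258, -0.2392,  0.072 ])]
W [array([ 0.4245, -0.2324,  0.06  ]), array([ 0.4267, -0.2327,  0.066 ]), array([ 0.4289, -0.233 ,  0.072 ])]
E [array([ 0.4231, -0.2312,  0.06  ]), array([ 0.425 , -0.2325,  0.066 ]), array([ 0.4269, -0.2339,  0.072 ])]
```

```bash
python3 - <<'E'
from h import *
np.set_printoptions(precision=4,suppress=True)
T=vision.calibration("top");S=vision.calibration("side")
im=cv2.imread("pics/j_side.png")
cv2.imwrite("pics/l1.png",cv2.resize(im[205:270,150:210],None,fx=8,fy=8,interpolation=cv2.INTER_CUBIC))
p=np.array([.4242,-.2332,.1554])
for d in (.0194,.03,.045,.0594): print(d,(proj(S,p-[0,0,d])-[149.5,204.5])*8)
E
```

```text
0.0194 [227.8284 151.8417]
0.03 [232.4358 191.7179]
0.045 [238.8364 247.1145]
0.0594 [244.8533 299.1894]
```

View pics/l1.png

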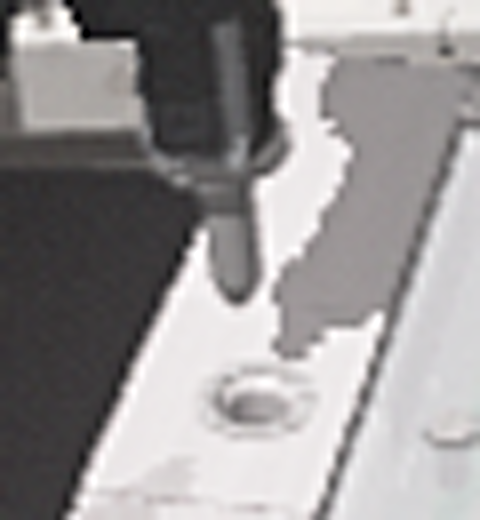

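View pics/j_top.png

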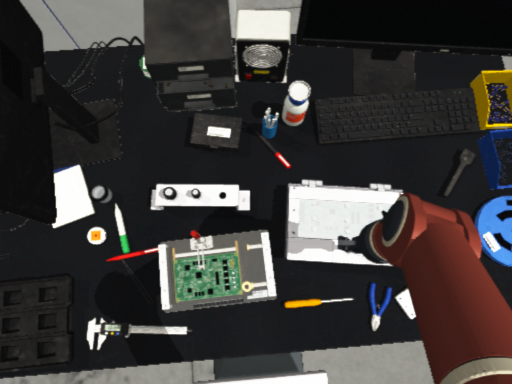

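```bash
python3 - <<'E'
from h import *
x,y=.4252,-.2328
r=ctrl.servo_line([x,y,.112],feed=.05,max_force=10); print(r); o=st()
cv2.imwrite("pics/m_side.png", vision.read_camera("side"));cv2.imwrite("pics/m_wrist.png", vision.read_camera("wrist"))
if not r:
    r=ctrl.servo_line([x,y,.094],feed=.03,max_force=10); print(r); st()
im=cv2.imread("pics/m_side.png")
cv2.imwrite("pics/m1.png",cv2.resize(im[205:270,150:210],None,fx=8,fy=8,interpolation=cv2.INTER_CUBIC))
E
```

```text
False
t 20.52 p [ 0.4254 -0.2329  0.1122] rpy [-180.    -0.   -97.7] F [ 0.3 -0.2 -0.8] gap 0.247
False
t 21.38 p [ 0.4249 -0.2325  0.0938] rpy [179.9   0.  -97.7] F [-0.6  0.4 -0.7] gap 0.256
```

View pics/m1.png

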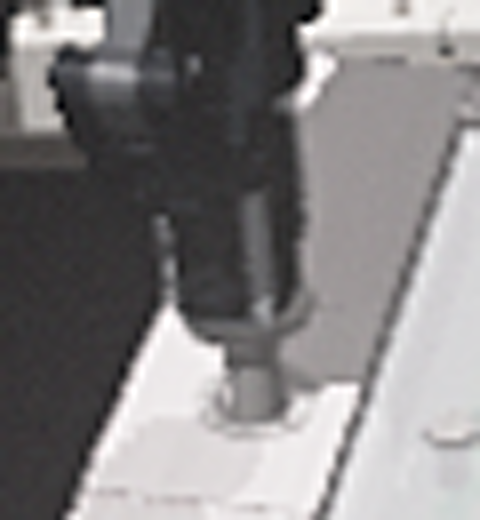

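View pics/m_wrist.png

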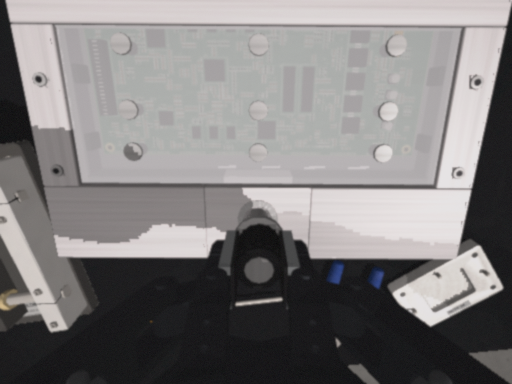

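```bash
python3 - <<'E'
from h import *
x,y=.4250,-.2327
for z in (.085,.080,.077,.075,.073):
    r=ctrl.servo_line([x,y,z],feed=.03,max_force=30); print(z,r); o=st()
    if r: break
for n in ("side","wrist","top"): cv2.imwrite(f"pics/n_{n}.png", vision.read_camera(n))
ctrl.wait(.5); st()
im=cv2.imread("pics/n_side.png")
cv2.imwrite("pics/n1.png",cv2.resize(im[200:350,135:285],None,fx=4,fy=4,interpolation=cv2.INTER_CUBIC))
E
```

```text
0.085 False
t 21.82 p [ 0.4248 -0.2325  0.0847] rpy [180.    0.  -97.7] F [-0.8  0.5 -1.1] gap 0.255
0.08 False
t 22.14 p [ 0.4246 -0.2326  0.08  ] rpy [180.    0.  -97.7] F [-2.2  1.4  2.2] gap 0.248
0.077 False
t 22.39 p [ 0.4243 -0.2325  0.0774] rpy [179.9   0.  -97.7] F [-3.6  1.5  6.2] gap 0.254
0.075 False
t 22.64 p [ 0.4243 -0.2326  0.0772] rpy [180.   -0.  -97.7] F [-6.7  3.3 21.7] gap 0.252
0.073 False
t 22.89 p [ 0.4243 -0.2326  0.0769] rpy [-180.    -0.   -97.8] F [-9.3  5.  36.6] gap 0.258
t 23.54 p [ 0.4243 -0.2326  0.077 ] rpy [-180.    -0.   -97.8] F [-8.6  4.7 35.6] gap 0.253
```

View pics/n1.png

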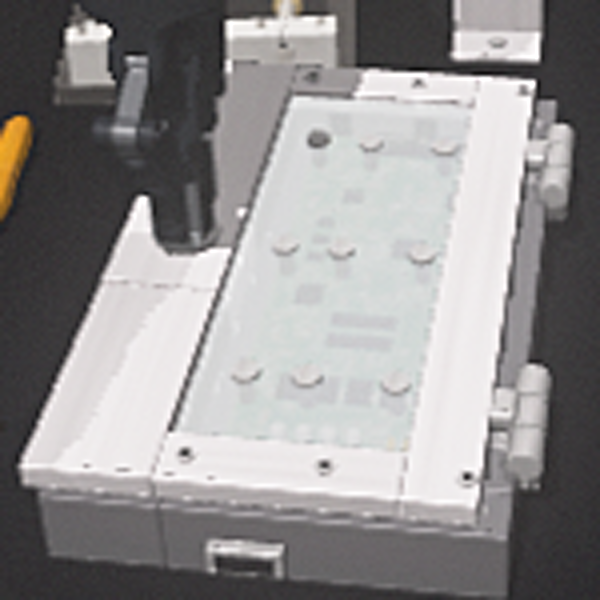

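View pics/n_wrist.png

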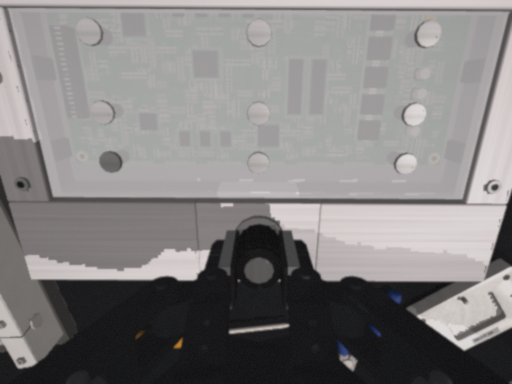

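```bash
python3 - <<'E'
from h import *
a=cv2.imread("pics/a_top.png");n=cv2.imread("pics/n_top.png")
print("stand diff (16,8)",cv2.absdiff(a,n)[180:205,155:212].mean(),"pens",cv2.absdiff(a,n)[235:265,100:160].mean(),cv2.absdiff(a,n)[130:170,255:292].mean())
print(cv2.absdiff(a,n)[180:205,155:212].max())
st(); ctrl.job_done(); st()
E
```

```text
stand diff (16,8) 1.8304093567251463 pens 5.078703703703703 1.145945945945946
62
t 23.54 p [ 0.4243 -0.2326  0.077 ] rpy [-180.    -0.   -97.8] F [-8.6  4.7 35.6] gap 0.253
the job is handed in; nothing more can be done
the job is handed in; nothing more can be done
```

I shut the lid, pushed the 12 mm pin home and handed the job in at 23.5 s, with the gripper still holding the pin and pressing it down. No verdict is reported, so this rests on my own checks.

**What I did:** I located the fixture and stand in the top and side views and swung the lid down from behind with closed fingers. I picked the pin on the right of the stand in the top view, taken as the 12 mm one from its grip size next to the other two. It then went through the lid into the base hole without measurable resistance.

**Last checks:**
- **Lid and pin:** the tool came to a hard stop at z = 0.077 m, the height I expected with the lid fully shut and the collar on it. It holds there with about 36 N down, against about 12 N for the plungers, and about 10 N sideways. I inferred the lid angle and pin depth from that height and did not measure them separately.
- **Other pins and tools:** the stand and the marker area match between the first and last top pictures. The red pen's area showed a somewhat larger mean change (5 grey levels). I put that down to shading, since the arm never went down there, but I did not look into it further.

**Disagreements:**
- The wrist camera put the lid hole about 2 mm further from the robot than the top and side views did. I took a middle value, and the insertion met no resistance.
- The gripper reading of 0.25 works out to about 21 mm if the scale is linear, where the 12 mm pin's grip is 24 mm. I relied on the relative pin sizes in the pictures instead.

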